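# Refit the sandwich maker's lower plate

## Robot

A 7-joint arm with a two-finger parallel gripper is mounted at the origin on a cart in front of the work surface, level with it; the furniture and walls round the work are solid. World frame = base frame: x ahead of the robot, y to its left, z up, the work surface at z = 0. Lengths are in m, angles in rad, forces in N, time in s.
With the tool pointing down it reaches from about 0.425 to 0.875 m from the base axis. Payload 9.9 kg.
Tool frame: the origin (TCP) lies midway between the tips of the shut fingers; the grasp point (between the pads) lies 19 mm behind it; z points along the fingers, y is the line along which they close (so a half turn about z gives the same grasp; the last joint's range is limited). The gripper opens to 85 mm and grips with 20 to 120 N. Pads are 22 mm wide; open, the fingers measure 114 mm over their backs; the gripper's body (76 mm by 85 mm) begins 54 mm behind the grasp point. The pads swing forward as they close: fully open they stand 13 mm farther back than shut.
Start: joints at [-1.401, 0.576, 0.025, 1.437, -0.015, 1.129, -0.057], TCP at [0.169, 0.653, 0.231] pointing down, gripper open.
Joint ranges: [-2.76, 2.76], [-0.34, 2.15], [-1.52, 1.57], [0.19, 2.46], [-1.09, 4.23], [0.17, 1.99], [-2.82, 2.82]. Speed limits (rad/s): [2.22, 2.22, 3.01, 3.01, 3.14, 3.14, 3.14].

## Interface

Orientations are given as a unit quaternion [w, x, y, z].
In Python, from station import r gives the robot as it stands.
- The arm moves only by the tool servo_tool, never from a script. Its argument "motion" is a list of rows, each a list of 7 numbers: the opening, from -1 (shut) to 1 (fully open), then the shift along the tool's x, y, z in mm, then the turn, a rotation vector about the tool's x, y, z in units of 5 degrees (1.0 is 5 degrees). In form: [[jaw, dx, dy, dz, wx, wy, wz], ...]. A call has 1 to 20 rows; each row shifts and turns the commanded pose from where the row before left it, along the tool's axes as they then stand; what a row does not reach is not made up. A row lasts 1/8 s, in which the tool goes at most 62.5 mm and 10.7 degrees, less where a joint would pass 70% of its speed; a pose out of reach is approached as far as the arm can. A call is refused whole if a number of a shift passes 62.5 or a number of a turn 1, either way. A call with a gripper value outside its range is refused whole. The fingers move at their own pace and stop on an object; the grip force is fixed at half the most. Time passes only in rows, so rows that do not move let the fingers close. It gives the time, the measured TCP pose, the force and the opening at its end, in the units of the state.
- r.get_obs(): the state, without advancing time (a new reading comes with each control period).
- r.get_image(name): name is "scene" or "top" or "wrist"; returns a dict with "img" (480x640x3 uint8, blue, green, red), "range_z" (480x640 float32, m along the optical axis (not along the pixel's ray), 0 where there is no reading), "intrinsics" (3x3 intrinsics, pixels), "view" (4x4, takes a point from world to camera coordinates). Camera axes: x right, y up, looking along -z (the intrinsics and any distortion apply to the point x, -y, -z); pixel columns grow to the right and rows downward; lengths in m; the calibration is good to about 2 mm. A picture is of the moment at which its call begins.
- r.sign_off(): hands the job in, once; it reports no verdict.
The state is a dict: "time_s": time; "qpos": joint angles; "qvel": joint speeds; "joint_efforts": joint torques, N m; "position": TCP position; "tool_rot": TCP orientation; "ft_force": force on the tool from outside, world axes, zero at the start; "ft_torque": the same for the moment, N m; "gripper_width": finger opening in m.
Only numpy, scipy, OpenCV 4.12 (cv2) and the standard library are available. Lean on these libraries where they do the work, as an engineer would, in place of code of your own. Each camera call takes 0.05 s, during which the arm holds its last target. There are 200 camera calls.

## Task

The sandwich maker's lower plate has been washed. Open the lid, lower the plate that matches the recess into it so that it sits fully home with its ridge running front to back like the one in the lid, and close the lid completely. Do not drop the plate in, and leave the other plate and the other things on the worktop where they are.

Things in the scene. Friction and masses are not known exactly. Their poses are not given: they have to be found in the camera images.
- sandwich_maker: black sandwich maker fixed to the worktop, 172 x 174 mm and 55 mm high without its steel lid (86 mm with it); origin under the centre of its base, x towards its back (hinge) side, z up; the handle is at its front, -x. A wall cupboard hangs 0.4 m above the worktop to the right of it (from about 0.6 m ahead of the robot's axis onwards and from y = 0.04 m to the right): keep wrist and arm clear of it
- recess (a point): centre of the floor of the square recess in the top of the base: 128 x 128 mm, 12 mm deep (floor 43 mm, edge 55 mm above the worktop), sides parallel to the sandwich maker's x and y; axes as the sandwich maker's
- lid (a joint): lid angle in rad: 0 closed, grows as it opens, 1.75 at the stop. The hinge is stiff: the lid stays wherever it is left; moving it takes about 1 to 5 N at the handle. Its underside clears a plate that is fully home by 3 mm; opened to about 1.6 it stands upright behind the recess, 0.28 m high
- lid_hinge (a point): middle of the lid's hinge line, 88 mm behind the middle of the sandwich maker and 60 mm up; the line runs along the sandwich maker's y
- lid_grip (a point): point to take the lid by: middle of the tongue handle that sticks out 52 mm in front of the lid, 34 mm wide (along the sandwich maker's y), 14 mm thick; 202 mm from the hinge along the lid and 15 mm above the hinge line with the lid closed; the tongue's tip is 22 mm beyond this point, the lid's edge 22 mm (a 46 mm wide root) the other way
- square_plate: loose dark steel sandwich plate, square, 124 x 124 mm, 0.25 kg (may vary), shallow tray: floor 5 mm thick with bevelled underside, rim 4 mm wide and 14 mm high, and one straight ridge across the middle, 14 mm wide, 20 mm high, along the plate's x from rim to rim, with a 51 mm wide pocket on either side of it; origin under its centre, z up; lies flat, ridge up. A half turn makes no difference
- round_plate: loose round waffle plate of another appliance, diameter 150 mm, 14 mm high, waffle grid on top, same dark steel; origin under its centre; not to be moved
- salt_shaker: salt shaker, 44 mm across, 90 mm high, origin under its centre; bystander
- mug_stone: grey-blue mug, 82 mm across without the handle, 91 mm high, origin under its centre; bystander
- honey_jar: food jar with a red cap, 60 mm across, 86 mm high, origin under its centre; bystander

How it is judged:
By the outcome, as a careful person would: the job done as asked, in the order asked, and still so for the second after the job is handed in, with the robot touching nothing.
It also fails if it takes over 72 s, if anything falls off the work surface, if the arm or the gripper's body presses on something with over 40 N, if the wrist force passes 120 N, or if a joint passes its speed limit or range.

## Working session

There is one attempt and no reset: what is moved stays moved. The work goes in short steps, Python scripts to look and compute and a tool call to move; the robot and the scene stay as the last step left them, time stands still between calls to the robot, and variables do not carry over. Pictures are saved under pics/ and viewed, on a budget of 10 in all, crops included, one or two more only if the job needs it, and the job is handed in when it is done.

Besides the shell and the picture viewer there is one more tool, called as name(argument=value, ...), one argument or row to a line, values as JSON. servo_tool: Moves the arm, as the interface text tells. Its arguments: {"type":"object","properties":{"motion":{"type":"array","items":{"type":"array","items":{"type":"number"}}}},"required":["motion"]}

```bash
mkdir -p pics; ls
cat > h.py <<'E'
import numpy as np,cv2
from station import r
def cap(n,save=None):
    d=r.get_image(n)
    if save: cv2.imwrite('pics/'+save,d['img']); np.savez('pics/'+save+'.npz',**d)
    return d
def cloud(d):
    K=d['intrinsics'];z=d['range_z'];v,u=np.mgrid[:480,:640]
    x=(u-K[0,2])/K[0,0]*z;y=(v-K[1,2])/K[1,1]*z
    P=np.stack([x,-y,-z,np.ones_like(z)],-1)
    W=P@np.linalg.inv(d['view']).T
    W=W[...,:3];W[z<=0]=np.nan
    return W
E
python3 - <<'E'
from h import *
a=cap('scene','s0.png');b=cap('top','t0.png')
cv2.imwrite('pics/st0.png',cv2.resize(np.vstack([a['img'],b['img']]),(600,900))[:, :]) 
for d in(a,b):
    W=cloud(d);print(d['intrinsics'].tolist(),np.linalg.inv(d['view'])[:3].round(3).tolist())
print(r.get_obs())
E
```

```text
pics
[[486.39519385558833, 0.0, 317.90942292062124], [0.0, 486.39519385558833, 242.21655974746267], [0.0, 0.0, 1.0]] [[0.907, 0.298, -0.299, 0.241], [-0.422, 0.641, -0.641, -0.669], [0.001, 0.708, 0.707, 0.755]]
[[501.73012915848693, 0.0, 321.20051400160065], [0.0, 501.73012915848693, 246.2946187937094], [0.0, 0.0, 1.0]] [[-0.023, 0.992, -0.122, 0.447], [-1.0, -0.024, -0.01, -0.04], [-0.013, 0.121, 0.993, 1.054]]
{'time_s': 0.1, 'qpos': array([-1.40080826,  0.57649535,  0.0248378 ,  1.43781301, -0.01500236,
        1.12899554, -0.05650982]), 'qvel': array([ 1.27963492e-04, -1.47704802e-03,  2.17219750e-03, -3.16117571e-03,
       -1.19649818e-03,  6.07274107e-04, -7.66946012e-05]), 'joint_efforts': array([ 5.02083247e-03, -7.67304683e+01,  2.25733213e+00, -2.86607373e+01,
        1.58836960e-02,  8.59162275e-03, -4.70574764e-05]), 'position': array([0.16935986, 0.65299416, 0.23050074]), 'tool_rot': array([-6.07307072e-05,  1.26538935e-01,  9.91961348e-01, -7.60990246e-04]), 'ft_force': array([0.62029888, 0.02573315, 0.72429584]), 'ft_torque': array([ 0.01751379,  0.02031287, -0.01437962]), 'gripper_width': 0.0856206773544269}
```

View pics/t0.png

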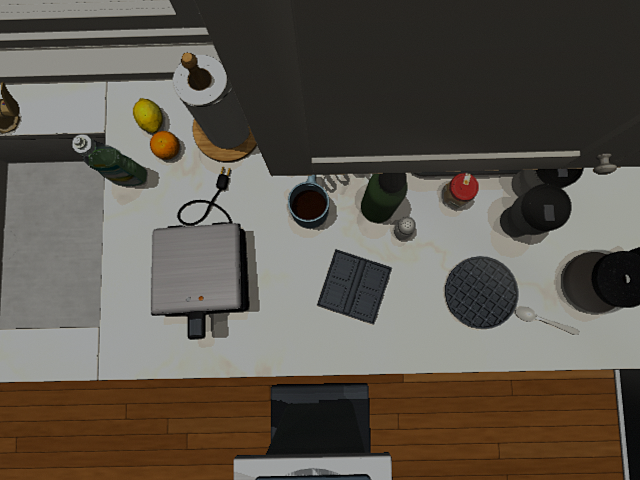

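View pics/s0.png

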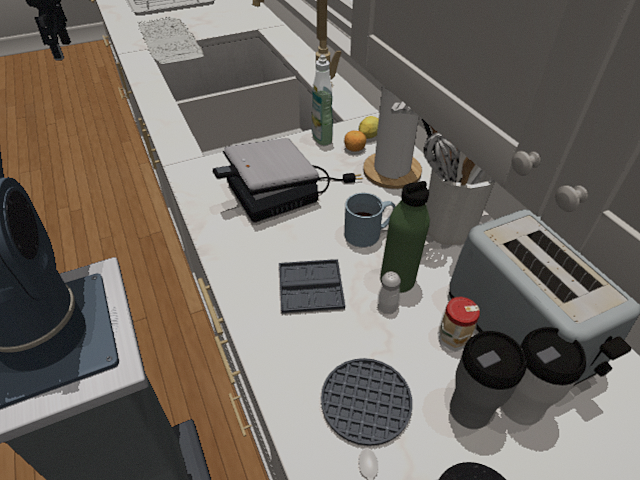

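Top view: the sandwich maker's lid is around (197,268) with its handle at (197,325). The square plate is at (355,287) with its ridge near vertical but tilted, and the round plate is at (481,292). Next I'll measure the maker and square plate from depth.

Run:
```python
from h import *
d=dict(np.load('pics/t0.png.npz'));W=cloud(d)
def sel(W,u0,u1,v0,v1,z0,z1):
    P=W[v0:v1,u0:u1].reshape(-1,3);return P[(P[:,2]>z0)&(P[:,2]<z1)]
def rect(P,n):
    q=cv2.minAreaRect((P[:,:2]*1000).astype(np.float32));print(n,len(P),'c',np.round(q[0],1),'sz',np.round(q[1],1),'ang',round(q[2],2),'z',np.percentile(P[:,2],[5,50,95]).round(4))
    return q
print('table z',np.nanmedian(W[330:360,230:300,2]))
rect(sel(W,140,260,215,312,.078,.095),'lid')
rect(sel(W,180,215,318,345,.05,.095),'tongue')
rect(sel(W,140,260,215,312,.03,.058),'base')
P=sel(W,310,400,240,330,.0085,.03);rect(P,'plate')
for nm,W2,b in(('top',W,(310,400,240,330)),('scene',cloud(dict(np.load('pics/s0.png.npz'))),(270,350,250,320))):
    P=sel(W2,*b,.008,.03);rect(P,nm+'plate')
    P=sel(W2,*b,.0165,.03);rect(P,nm+'ridge')
W2=cloud(dict(np.load('pics/s0.png.npz')))
P=sel(W2,210,322,135,192,.078,.095);rect(P,'scene lid')
```

```text
table z -0.00024137143910984982
lid 1896 c [528.8 212.3] sz [169.9 174. ] ang 2.77 z [0.0858 0.0918 0.0946]Traceback (most recent call last):
  File "<stdin>", line 10, in <module>
  File "<stdin>", line 6, in rect
    return _quantile_unchecked(
        a, q, axis, out, overwrite_input, method, keepdims, weights)
    return _ureduce(a,
                    func=_quantile_ureduce_func,
    ...<5 lines>...
                    overwrite_input=overwrite_input,
                    method=method)
    r = func(a, **kwargs)
    result = _quantile(arr,
                       quantiles=q,
    ...<2 lines>...
                       out=out,
                       weights=wgt)
    slices_having_nans = np.isnan(arr[-1, ...])
                                  ~~~^^^^^^^^^
IndexError: index -1 is out of bounds for axis 0 with size 0
```

```bash
cat >> h.py <<'E'
def sel(W,u0,u1,v0,v1,z0,z1):
    P=W[v0:v1,u0:u1].reshape(-1,3);return P[(P[:,2]>z0)&(P[:,2]<z1)]
def rect(P,n):
    if len(P)<4: print(n,'none');return
    q=cv2.minAreaRect((P[:,:2]*1000).astype(np.float32));print(n,len(P),'c',np.round(q[0],1),'sz',np.round(q[1],1),'ang',round(q[2],2),'z',np.percentile(P[:,2],[5,50,95]).round(4))
    return q
E
python3 - <<'E'
from h import *
W=cloud(dict(np.load('pics/t0.png.npz')));W2=cloud(dict(np.load('pics/s0.png.npz')))
for nm,Wx,b in(('top',W,(140,260,215,314)),('scene',W2,(215,322,135,192))):
    P=sel(Wx,*b,.075,.2);q=rect(P,nm+' lid')
    A=np.c_[P[:,:2],np.ones(len(P))]
    for _ in range(4):
        c=np.linalg.lstsq(A,P[:,2],rcond=None)[0];m=abs(A@c-P[:,2])<.004;P=P[m];A=A[m]
    print('plane',c.round(4),'tilt deg',np.degrees(np.arctan(np.hypot(*c[:2]))).round(2),'dir',np.degrees(np.arctan2(-c[1],-c[0])).round(2));rect(P,'inl')
rect(sel(W,182,212,316,345,.05,.2),'tongue top')
rect(sel(W2,205,232,160,185,.05,.2),'tongue scene')
for nm,Wx,b in(('top',W,(310,400,240,330)),('scene',W2,(270,350,250,320))):
    P=sel(Wx,*b,.008,.03);rect(P,nm+'plate')
    P=sel(Wx,*b,.0165,.03);rect(P,nm+'ridge')
P=sel(W,140,260,215,312,.02,.058);rect(P,'base')
for z in(.01,.03): pass
P=sel(W,225,262,215,330,.035,.06);rect(P,'base right')
E
```

```text
top lid 7804 c [528.8 212.1] sz [176.  173.9] ang 2.95 z [0.0891 0.1011 0.1113]
plane [-0.1416 -0.0055  0.1769] tilt deg 8.06 dir 2.22
inl 6995 c [527.5 212.1] sz [169.6 169.3] ang 2.75 z [0.0899 0.1011 0.1112]
scene lid 3785 c [505.6 211.3] sz [218.  176.3] ang 2.49 z [0.0874 0.1022 0.1125]
plane [-0.1224  0.0143  0.1633] tilt deg 7.03 dir -6.65
inl 2457 c [506.7 210.7] sz [213.3 172.7] ang 2.86 z [0.0914 0.1016 0.1123]
tongue top 418 c [416.2 207.6] sz [43.7 33.8] ang 2.25 z [0.1044 0.1102 0.1139]
tongue scene 239 c [420.7 224.8] sz [79.9 41.7] ang 72.25 z [0.1001 0.11   0.1144]
topplate 1042 c [490.  -96.3] sz [124.  123.8] ang 70.39 z [0.0084 0.0144 0.0217]
topridge 359 c [489.8 -96.3] sz [122.1 121.7] ang 70.06 z [0.0168 0.0195 0.0226]
sceneplate 1172 c [491.2 -94.8] sz [128.9 124. ] ang 70.18 z [0.0084 0.0141 0.0212]
sceneridge 347 c [490.  -96.9] sz [121.6 121.6] ang 70.14 z [0.0168 0.0197 0.0223]
base 461 c [529.6 140. ] sz [ 56.  177.9] ang 82.23 z [0.0242 0.0357 0.0551]
base right 252 c [531.8 139.8] sz [ 43.2 176.9] ang 86.31 z [0.0355 0.0426 0.0562]
```

Measured:
- **Lid:** already ajar by about 8° (0.14 rad), maker yaw about 2.75°.
- **Tongue:** (0.416, 0.208), mid-height 0.103, which matches the given geometry.
- **Hinge:** about (0.613, 0.217).
- **Plate:** (0.490, -0.096), ridge at about -19.8°.

I'll move above the tongue now.

servo_tool(
  motion=[
    [1,0,0,0,0,0,-0.87],
    [1,0,0,0,0,0,-0.87],
    [1,0,0,0,0,0,-0.87],
    [1,0,0,0,0,0,-0.87],
    [1,-18.8,-38,6,0,0,0],
    [1,-18.8,-38,6,0,0,0],
    [1,-18.8,-38,6,0,0,0],
    [1,-18.8,-38,6,0,0,0],
    [1,-18.8,-38,6,0,0,0],
    [1,-18.8,-38,6,0,0,0],
    [1,-18.8,-38,6,0,0,0],
    [1,-18.8,-38,6,0,0,0],
    [1,-18.8,-38,6,0,0,0],
    [1,-18.8,-38,6,0,0,0],
    [1,-18.8,-38,6,0,0,0],
    [1,-18.8,-38,6,0,0,0],
    [1,0,0,0,0,0,0],
    [1,0,0,0,0,0,0],
  ],
)

```text
time_s: 2.35
position: [0.4173, 0.2097, 0.1592]
tool_rot: [-0.0, -0.025, 1.0, 0.0]
ft_force: [0.3, 1.1, -0.5]
gripper_width: 0.0855
```

```bash
cat >> h.py <<'E'
from scipy.spatial.transform import Rotation as R
def pose():
    o=r.get_obs();q=o['tool_rot'];return np.array(o['position']),R.from_quat([*q[1:],q[0]]),o
def delta(p,yaw):
    "tool-axis mm and turn units (turn first, then shift in target frame); yaw deg of -tool x"
    P,Q,o=pose();a=np.radians(yaw);c,s=np.cos(a),np.sin(a)
    T=R.from_matrix(np.array([[-c,-s,0],[-s,c,0],[0,0,-1]]))
    print('t',round(o['time_s'],2),'pos',P.round(4),'f',np.round(o['ft_force'],1),'w',round(o['gripper_width'],4),'turn',((Q.inv()*T).as_rotvec(degrees=True)/5).round(2),'shift(target frame) mm',(T.inv().apply(np.array(p)-P)*1000).round(1))
E
python3 - <<'E'
from h import *
delta([.4162,.2076,.084],2.75)
d=cap('wrist','w1.png');C=np.linalg.inv(d['view']);print('cam in tool',pose()[1].inv().apply(C[:3,3]-pose()[0]).round(3))
E
```

```text
t 2.35 pos [0.4173 0.2097 0.1592] f [ 0.3  1.1 -0.5] w 0.0855 turn [ 0.   -0.    0.02] shift(target frame) mm [ 1.2 -2.  75.2]
cam in tool [ 0.066 -0.    -0.143]
```

View pics/w1.png

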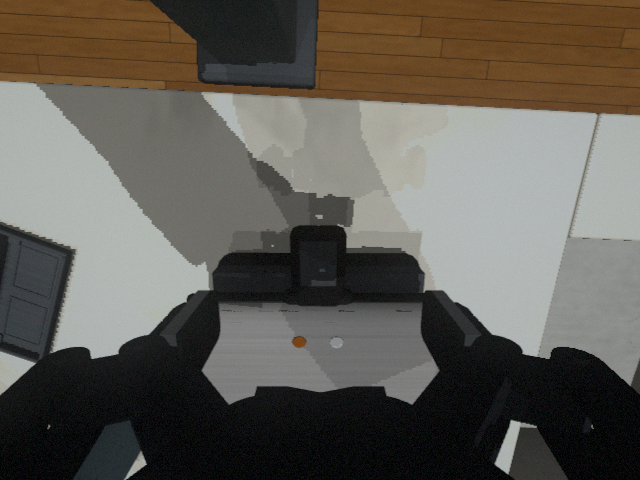

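The wrist view shows the tongue at (318,265), centred between the fingers, and the camera is on the side away from the lid. Next I'll descend and grip.

servo_tool(
  motion=[
    [1,0.5,-1,20,0,0,0],
    [1,0.5,-1,20,0,0,0],
    [1,0,0,20,0,0,0],
    [1,0,0,15,0,0,0],
    [1,0,0,0,0,0,0],
    [-1,0,0,0,0,0,0],
    [-1,0,0,0,0,0,0],
    [-1,0,0,0,0,0,0],
    [-1,0,0,0,0,0,0],
    [-1,0,0,0,0,0,0],
    [-1,0,0,0,0,0,0],
  ],
)

```text
time_s: 3.78
position: [0.4167, 0.2082, 0.0846]
tool_rot: [0.0, -0.025, 1.0, 0.001]
ft_force: [-1.8, 4.2, 1.7]
gripper_width: 0.0326
```

Run:
```python
from h import *
delta([.4162,.2076,.084],2.75)
# arc in tool frame (x=-maker x, z down): cumulative deltas
th=np.r_[.141,np.arange(.2,1.66,.1)]
h=202*np.cos(th)-15*np.sin(th);z=60+202*np.sin(th)+15*np.cos(th)
print(np.c_[th[1:],np.diff(h),-np.diff(z)].round(1).tolist())
```

```text
t 3.77 pos [0.4167 0.2082 0.0846] f [-1.8  4.2  1.7] w 0.0326 turn [0.02 0.01 0.03] shift(target frame) mm [ 0.5 -0.6  0.6]
[[0.2, -2.9, -11.6], [0.3, -6.4, -19.2], [0.4, -8.3, -18.5], [0.5, -10.1, -17.5], [0.6, -11.8, -16.4], [0.7, -13.4, -15.2], [0.8, -14.9, -13.8], [0.9, -16.2, -12.2], [1.0, -17.3, -10.5], [1.1, -18.3, -8.7], [1.2, -19.0, -6.9], [1.3, -19.6, -4.9], [1.4, -20.0, -3.0], [1.5, -20.2, -0.9], [1.6, -20.2, 1.1]]
```

servo_tool(
  motion=[
    [-1,-1.4,0,-5.8,0,0,0],
    [-1,-1.5,0,-5.8,0,0,0],
    [-1,-3,0,-9.6,0,0,0],
    [-1,-3.4,0,-9.6,0,0,0],
    [-1,-4,0,-9.3,0,0,0],
    [-1,-4.3,0,-9.2,0,0,0],
    [-1,-4.9,0,-8.9,0,0,0],
    [-1,-5.2,0,-8.6,0,0,0],
    [-1,-5.7,0,-8.3,0,0,0],
    [-1,-6.1,0,-8.1,0,0,0],
    [-1,0,0,0,0,0,0],
  ],
)

```text
time_s: 5.15
position: [0.4564, 0.21, 0.1676]
tool_rot: [0.0, -0.025, 1.0, 0.001]
ft_force: [2.3, 5.4, -4.6]
gripper_width: 0.0332
```

Forces are low, so I'll continue along the arc.

servo_tool(
  motion=[
    [-1,-6.6,0,-7.7,0,0,0],
    [-1,-6.8,0,-7.5,0,0,0],
    [-1,-7.3,0,-7,0,0,0],
    [-1,-7.6,0,-6.8,0,0,0],
    [-1,-8,0,-6.3,0,0,0],
    [-1,-8.2,0,-5.9,0,0,0],
    [-1,-8.5,0,-5.4,0,0,0],
    [-1,-8.8,0,-5.1,0,0,0],
    [-1,-9,0,-4.5,0,0,0],
    [-1,-9.3,0,-4.2,0,0,0],
    [-1,0,0,0,0,0,0],
  ],
)

```text
time_s: 6.52
position: [0.5352, 0.2137, 0.2271]
tool_rot: [-0.001, -0.025, 1.0, 0.0]
ft_force: [0.0, 5.4, -7.5]
gripper_width: 0.0327
```

servo_tool(
  motion=[
    [-1,-9.4,0,-3.6,0,0,0],
    [-1,-9.6,0,-3.3,0,0,0],
    [-1,-9.7,0,-2.6,0,0,0],
    [-1,-9.9,0,-2.3,0,0,0],
    [-1,-10,0,-1.7,0,0,0],
    [-1,-10,0,-1.3,0,0,0],
    [-1,-10.1,0,-0.6,0,0,0],
    [-1,-10.1,0,-0.3,0,0,0],
    [-1,-10.1,0,0.4,0,0,0],
    [-1,-10.1,0,0.7,0,0,0],
    [-1,-5,0,0.7,0,0,0],
    [-1,0,0,0,0,0,0],
  ],
)

```text
time_s: 8.02
position: [0.6394, 0.2185, 0.2414]
tool_rot: [-0.001, -0.025, 1.0, 0.0]
ft_force: [-1.5, 3.0, -1.6]
gripper_width: 0.0331
```

Run:
```python
from h import *
delta([.635,.218,.2425],2.75)
```

```text
t 8.03 pos [0.6394 0.2185 0.2414] f [-1.5  3.  -1.6] w 0.0331 turn [ 0.   -0.02  0.02] shift(target frame) mm [ 4.4 -0.3 -1.1]
```

servo_tool(
  motion=[
    [0.6,0,0,0,0,0,0],
    [0.6,0,0,0,0,0,0],
    [0.6,0,0,-30,0,0,0],
    [0.6,0,0,-30,0,0,0],
    [0,0,0,-30,0,0,0],
    [0,35,0,0,0,0,0],
    [0,35,0,0,0,0,0],
    [0,30,-10,0,0,0,0],
    [0,8,-37,12,0,0,0],
    [0,8,-37,12,0,0,0],
    [0,8,-37,12,0,0,0],
    [0,8,-37,12,0,0,0],
    [0,8,-37,12,0,0,0],
    [0,8,-37,12,0,0,0],
    [0,8,-37,12,0,0,0],
    [0,8,-37,12,0,0,0.9],
    [0,0,0,12,0,0,0.9],
    [0,0,0,12,0,0,0.9],
    [0,0,0,0,0,0,0.9],
    [0,0,0,0,0,0,0.91],
  ],
)

```text
time_s: 10.52
position: [0.4916, -0.0961, 0.2121]
tool_rot: [0.001, 0.173, 0.985, -0.0]
ft_force: [0.4, 0.1, 0.2]
gripper_width: 0.0427
```

Run:
```python
from h import *
delta([.490,-.0963,.1],-19.8)
a=cap('scene','s2.png');b=cap('top','t2.png')
W=cloud(b)
P=sel(W,310,400,225,330,.007,.03);rect(P,'plate')
# lid: points high behind the maker
P=sel(W,140,260,120,330,.12,.3);rect(P,'lidpts')
P=sel(W,140,260,190,330,.05,.06);rect(P,'base top edge')
P=sel(W,140,260,190,330,.038,.047);rect(P,'recess floor')
cv2.imwrite('pics/m2.png',np.hstack([a['img'][100:400,150:450],b['img'][100:400,100:400]]))
```

```text
t 10.53 pos [ 0.4916 -0.0961  0.2121] f [0.4 0.1 0.2] w 0.0427 turn [-0.    0.01 -0.01] shift(target frame) mm [  1.5  -0.7 112.1]
plate 113 c [532.8 -26.6] sz [173.5  28.5] ang 4.01 z [0.0073 0.013  0.0219]
lidpts 2686 c [710.2 210.5] sz [167.4 209.1] ang 87.89 z [0.1279 0.2278 0.28  ]
base top edge 2760 c [529.3 212.9] sz [170.8 167.7] ang 2.63 z [0.0516 0.0545 0.0576]
recess floor 3863 c [524.3 204.8] sz [164.5 155.3] ang 3.06 z [0.0401 0.0433 0.0461]
```

View pics/m2.png

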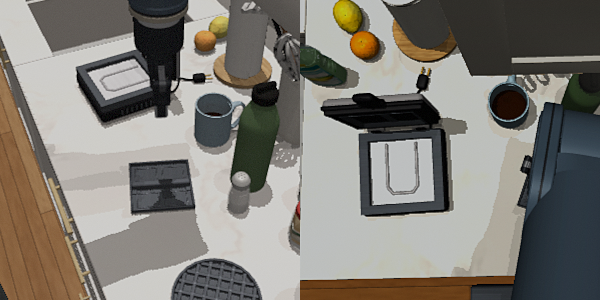

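The lid stands upright and the recess is visible, with its light floor at about (168–238, 243–293) in the top image. Next I'll measure the recess from its bright floor edges.

Run:
```python
from h import *
d=dict(np.load('pics/t2.png.npz'));W=cloud(d);im=d['img'].max(2)
cv2.imwrite('pics/c2.png',cv2.resize(d['img'][180:330,140:260],None,fx=4,fy=4,interpolation=cv2.INTER_CUBIC))
K=d['intrinsics'];C=np.linalg.inv(d['view'])
def bp(u,v,z):
    ray=C[:3,:3]@np.array([(u-K[0,2])/K[0,0],-(v-K[1,2])/K[1,1],-1.]);o=C[:3,3];return o+ray*(z-o[2])/ray[2]
m=np.zeros_like(im);m[225:320,150:255]=(im[225:320,150:255]>110)
n,l,s,_=cv2.connectedComponentsWithStats(m);k=l[270,180] or 1+np.argmax(s[1:,4]);print(s[k])
pts=np.argwhere(l==k)[:,::-1].astype(np.float32)
for z in(.043,.055):
    Q=np.array([bp(u,v,z)[:2] for u,v in pts]);a=np.radians(2.7);Rm=np.array([[np.cos(a),np.sin(a)],[-np.sin(a),np.cos(a)]])
    M=Q@Rm.T*1000
    q=rect(np.c_[Q,np.full(len(Q),z)],'floor z%.3f'%z)
    print('maker-frame range',np.percentile(M,[.7,99.3],axis=0).round(1).tolist(),'center expected',(Rm@[525,212.7]).round(1))
```

```text
[ 170  239   64   66 3747]
floor z0.043 3747 c [526.2 213.7] sz [127.4 125.8] ang 2.74 z [0.043 0.043 0.043]
maker-frame range [[472.9, 126.7], [597.9, 250.5]] center expected [534.4 187.7]
floor z0.055 3747 c [525.3 210.7] sz [125.9 124.3] ang 2.74 z [0.055 0.055 0.055]
maker-frame range [[472.5, 124.4], [596.1, 246.8]] center expected [534.4 187.7]
```

View pics/c2.png

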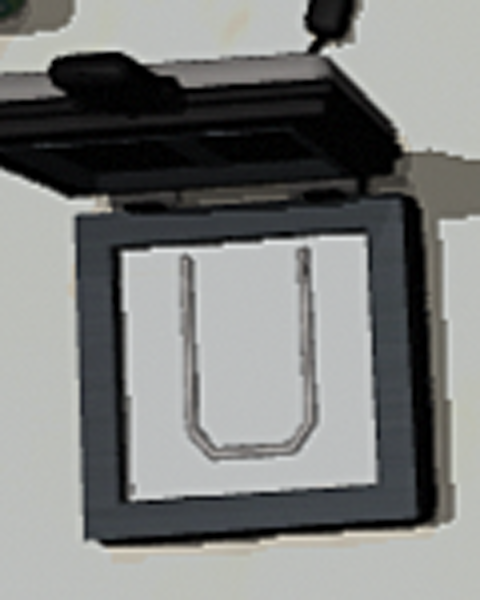

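The crop shows the whole recess. Its centre is about (0.526, 0.2125), yaw 2.74°, width 127–128 mm ✓. Now I'll grasp the plate by its ridge.

servo_tool(
  motion=[
    [0,1.5,-0.7,40,0,0,0],
    [0,0,0,40,0,0,0],
    [0,0,0,40,0,0,0],
    [0,0,0,40,0,0,0],
    [0,0,0,20,0,0,0],
    [0,0,0,15,0,0,0],
    [0,0,0,7,0,0,0],
    [0,0,0,0,0,0,0],
    [-1,0,0,0,0,0,0],
    [-1,0,0,0,0,0,0],
    [-1,0,0,0,0,0,0],
    [-1,0,0,0,0,0,0],
    [-1,0,0,0,0,0,0],
  ],
)

```text
time_s: 12.25
position: [0.4902, -0.0957, 0.0107]
tool_rot: [0.001, 0.171, 0.985, 0.0]
ft_force: [-0.6, 1.3, 5.9]
gripper_width: 0.0122
```

Run:
```python
from h import *
delta([.490,-.0963,.01],-19.8)
```

```text
t 12.25 pos [ 0.4902 -0.0957  0.0107] f [-0.6  1.3  5.9] w 0.0122 turn [0.   0.02 0.02] shift(target frame) mm [ 0.  -0.7  0.7]
```

servo_tool(
  motion=[
    [-1,0,0,-10,0,0,0],
    [-1,0,0,-20,0,0,0],
    [-1,0,0,-25,0,0,0],
    [-1,0,0,-25,0,0,-0.9],
    [-1,0,0,-25,0,0,-0.9],
    [-1,0,0,-25,0,0,-0.9],
    [-1,0,0,0,0,0,-0.9],
    [-1,0,0,0,0,0,-0.9],
    [-1,-5,30.6,0,0,0,0],
    [-1,-5,30.6,0,0,0,0],
    [-1,-5,30.6,0,0,0,0],
    [-1,-5,30.6,0,0,0,0],
    [-1,-5,30.6,0,0,0,0],
    [-1,-5,30.6,0,0,0,0],
    [-1,-5,30.6,0,0,0,0],
    [-1,-5,30.6,0,0,0,0],
    [-1,-5,30.6,0,0,0,0],
    [-1,-5.5,30.6,0,0,0,0],
    [-1,0,0,0,0,0,0],
  ],
)

```text
time_s: 14.62
position: [0.5248, 0.2155, 0.1402]
tool_rot: [0.0, -0.027, 1.0, 0.001]
ft_force: [-0.6, -0.5, -2.4]
gripper_width: 0.012
```

servo_tool(
  motion=[
    [-1,0,0,20,0,0,0],
    [-1,0,0,20,0,0,0],
    [-1,0,0,10,0,0,0],
    [-1,0,0,0,0,0,0],
  ],
)

```text
time_s: 15.12
position: [0.5249, 0.2118, 0.0896]
tool_rot: [-0.0, -0.024, 1.0, -0.0]
ft_force: [0.3, -0.6, -1.6]
gripper_width: 0.0121
```

Run:
```python
from h import *
delta([.526,.2125,.0537],2.74)
w=cap('wrist','w3.png');b=cap('top','t3.png')
W=cloud(w);P=W.reshape(-1,3);P=P[(P[:,2]>.08)&(P[:,2]<.115)&(abs(P[:,0]-.526)<.075)&(abs(P[:,1]-.2125)<.075)];rect(P,'plate via wrist')
W=cloud(b);rect(sel(W,150,250,200,330,.078,.12),'plate via top')
cv2.imwrite('pics/m3.png',np.hstack([w['img'][:,80:560],cv2.resize(b['img'][200:344,150:246],(320,480),interpolation=cv2.INTER_CUBIC)]))
```

```text
t 15.12 pos [0.5249 0.2118 0.0896] f [ 0.3 -0.6 -1.6] w 0.0121 turn [-0.01 -0.01  0.01] shift(target frame) mm [-1.1  0.7 35.9]
plate via wrist 48090 c [520.3 212. ] sz [114.5 124.4] ang 2.72 z [0.0833 0.0847 0.0993]
plate via top 3006 c [549.8 200.1] sz [174.5 150. ] ang 3.73 z [0.0816 0.0861 0.1029]
```

View pics/m3.png

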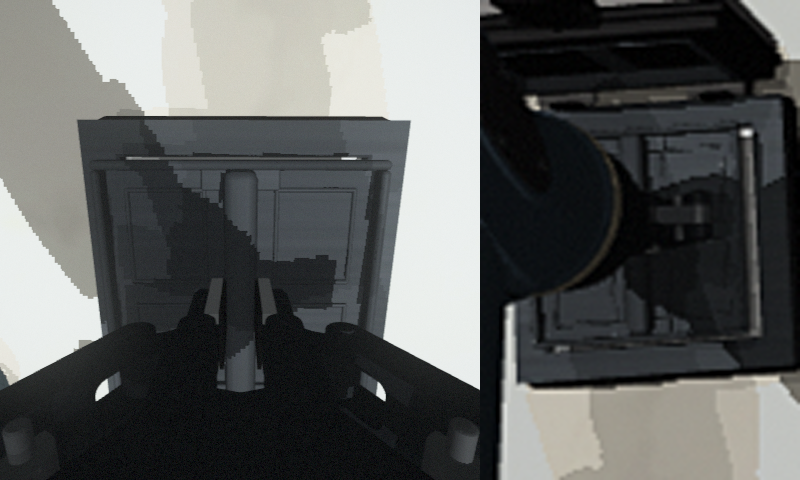

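The wrist view shows the plate above the recess with its ridge front to back, the front rim at row 160 and the base front edge at row 120. I'll measure plate against base in this same camera.

Run:
```python
from h import *
d=dict(np.load('pics/w3.png.npz'));W=cloud(d);K=d['intrinsics'];C=np.linalg.inv(d['view'])
a=np.radians(2.74);Rm=np.array([[np.cos(a),np.sin(a)],[-np.sin(a),np.cos(a)]])
M=W.copy();M[...,:2]=W[...,:2]@Rm.T
M*=1000
print('expected centre',Rm@[526,212.5],'tcp',Rm@[524.9,211.8])
# edges by row/col scans: front edges along columns 250..330 px (full coords); side edges along rows
def rng(m,ax):
    v=M[...,ax][m];return np.percentile(v,[.3,50,99.7]).round(1)
u=np.arange(640)[None,:]+np.zeros((480,1));v=np.arange(480)[:,None]+np.zeros((1,640))
z=M[...,2]
base=(z>52)&(z<58)&(v<330); rim=(z>88)&(z<97)&(v<330)
print('base y',rng(base&(v>122)&(v<150),1),'base front x',rng(base&(u>200)&(u<450),0),'n',base.sum())
print('rim z',np.median(z[rim]),'y',rng(rim&(v>165)&(v<330),1),'front x',rng(rim&(v<200)&(u>200)&(u<440),0))
pl=(z>76)&(z<105)&(v<330);print('plate y',rng(pl,1),'front x',rng(pl,0))
for s in(1,-1):
    m=pl&(M[...,1]*s>(187.5+s*0)*s+57);P=M[m];print('rim side',s,len(P),np.median(P,0).round(1) if len(P) else '')
    c=np.polyfit(P[:,0],P[:,1],1);print('slope deg',np.degrees(np.arctan(c[0])).round(2))
mb=base&(v>118)&(v<152);P=M[mb];f=[P[(P[:,1]>y)&(P[:,1]<y+10)][:,0].min() for y in range(120,250,10)];print('base front x by y',np.round(f,1))
```

```text
expected centre [535.55695451 187.1122617 ] tcp [534.42474943 186.46564615]
base y [106.  188.7 271.1] base front x [454.3 463.  472.3] n 15600
rim z 92.6664202977977 y [125.3 186.3 248.5] front x [472.6 474.6 487.1]
plate y [125.9 186.7 248. ] front x [472.7 505.7 552.2]
rim side 1 2673 [508.6 245.3  91.7]
slope deg -0.17
rim side -1 3138 [508.5 128.7  91.2]
slope deg 0.07
base front x by y [454.3 454.3 454.3 454.3 454.3 454.3 454.3 454.3 454.3 454.3 454.4 454.3
 454.4]
```

In the same camera the plate needs about +1.3 mm in maker x and +0.8 mm in y. I'll shift and lower slowly into the recess mouth.

servo_tool(
  motion=[
    [-1,-1.3,0.8,8,0,0,0],
    [-1,0,0,8,0,0,0],
    [-1,0,0,5,0,0,0],
    [-1,0,0,3,0,0,0],
    [-1,0,0,2.5,0,0,0],
    [-1,0,0,2.5,0,0,0],
    [-1,0,0,0,0,0,0],
    [-1,0,0,0,0,0,0],
  ],
)

```text
time_s: 16.23
position: [0.5265, 0.2133, 0.0609]
tool_rot: [0.0, -0.024, 1.0, 0.0]
ft_force: [0.2, 0.3, -1.7]
gripper_width: 0.0122
```

Bottom at about 0.050, so it is inside the recess mouth, with no contact force (only weight). I'll go on to the floor.

servo_tool(
  motion=[
    [-1,0,0,1.5,0,0,0],
    [-1,0,0,1.5,0,0,0],
    [-1,0,0,1.5,0,0,0],
    [-1,0,0,1,0,0,0],
    [-1,0,0,0,0,0,0],
  ],
)

```text
time_s: 16.85
position: [0.5264, 0.2133, 0.0552]
tool_rot: [-0.0, -0.025, 1.0, -0.0]
ft_force: [0.5, 0.5, -2.7]
gripper_width: 0.0123
```

servo_tool(
  motion=[
    [-1,0,0,0.6,0,0,0],
    [-1,0,0,0.6,0,0,0],
    [-1,0,0,0.6,0,0,0],
    [-1,0,0,0,0,0,0],
  ],
)

```text
time_s: 17.35
position: [0.5265, 0.2133, 0.0538]
tool_rot: [0.0, -0.024, 1.0, 0.0]
ft_force: [-1.4, -1.5, 3.6]
gripper_width: 0.0119
```

Contact came at 0.0538 against an expected 0.0537, so the plate is home. I'll release and rise.

servo_tool(
  motion=[
    [-1,0,0,0.3,0,0,0],
    [-0.2,0,0,0,0,0,0],
    [-0.2,0,0,0,0,0,0],
    [-0.2,0,0,0,0,0,0],
    [-0.2,0,0,-10,0,0,0],
    [-0.2,0,0,-30,0,0,0],
    [-0.2,0,0,-30,0,0,0],
    [-0.2,20,0,-30,0,0,0],
    [-0.2,30,0,-20,0,0,0],
    [-0.2,0,0,0,0,0,0],
  ],
)

```text
time_s: 18.6
position: [0.4756, 0.2113, 0.1753]
tool_rot: [0.001, -0.025, 1.0, 0.001]
ft_force: [0.8, 0.2, 1.0]
gripper_width: 0.034
```

Run:
```python
from h import *
delta([.635,.218,.2425],2.74)
d=cap('wrist','w4.png');W=cloud(d)
P=W.reshape(-1,3);P=P[(abs(P[:,0]-.526)<.09)&(abs(P[:,1]-.2125)<.09)]
a=np.radians(2.74);c,s=np.cos(a),np.sin(a);L=(P[:,:2]-[.5265,.2133])@np.array([[c,-s],[s,c]])
for n,x,y in(('rim front',(-.061,-.059),(-.04,.04)),('rim L',(-.05,.03),(.0585,.0615)),('rim R',(-.05,.03),(-.0615,-.0585)),('ridge f',(-.05,-.02),(-.004,.004)),('ridge b',(.02,.05),(-.004,.004)),('pocket L',(-.05,.0),(.02,.04)),('pocket R',(-.05,.0),(-.04,-.02)),('rim back',(.059,.061),(-.04,.04)),('base front',(-.08,-.07),(-.06,.06))):
    m=(L[:,0]>x[0])&(L[:,0]<x[1])&(L[:,1]>y[0])&(L[:,1]<y[1]);print(n,m.sum(),np.nanmedian(P[m,2]).round(4) if m.any() else None)
```

```text
t 18.6 pos [0.4756 0.2113 0.1753] f [0.8 0.2 1. ] w 0.034 turn [0.02 0.02 0.03] shift(target frame) mm [-159.5   -0.9  -67.2]
rim front 1135 0.2274
rim L 334 0.0563
rim R 173 0.0569
ridge f 358 0.0631
ridge b 282 0.0632
pocket L 1766 0.0487
pocket R 2055 0.0489
rim back 167 0.0568
base front 9879 0.273
```

View pics/w4.png

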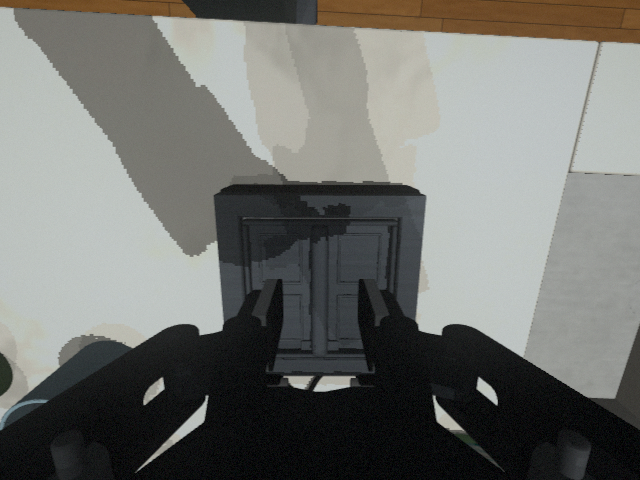

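The plate is fully home and level: ridge at 63.1 mm both ends, pockets about 48.8 mm, rims 56–57 mm. Its ridge runs front to back in the image (column ~320). Next I'll regrip the tongue and close the lid.

servo_tool(
  motion=[
    [0.6,0,0,-50,0,0,0],
    [0.6,0,0,-50,0,0,0],
    [0.6,0,0,-50,0,0,0],
    [0.6,0,0,-10,0,0,0],
    [0.6,-40,0,0,0,0,0],
    [0.6,-40,0,0,0,0,0],
    [0.6,-40,0,0,0,0,0],
    [0.6,-34,0,0,0,0,0],
    [0.6,-10,-1,0,0,0,0],
    [0.6,0,0,30,0,0,0],
    [0.6,0,0,30,0,0,0],
    [0.6,0,0,20,0,0,0],
    [0.6,0,0,14,0,0,0],
    [0.6,0,0,0,0,0,0],
    [-1,0,0,0,0,0,0],
    [-1,0,0,0,0,0,0],
    [-1,0,0,0,0,0,0],
    [-1,0,0,0,0,0,0],
  ],
)

```text
time_s: 20.9
position: [0.6409, 0.2186, 0.2405]
tool_rot: [0.001, -0.025, 1.0, 0.001]
ft_force: [0.1, 1.4, 7.2]
gripper_width: 0.0326
```

Run:
```python
from h import *
delta([.6394,.2185,.2414],2.74)
```

```text
t 20.9 pos [0.6409 0.2186 0.2405] f [0.1 1.4 7.2] w 0.0326 turn [0.02 0.02 0.02] shift(target frame) mm [ 1.5 -0.  -0.9]
```

servo_tool(
  motion=[
    [-1,6,0,-1.5,0,0,0],
    [-1,10.1,0,-0.7,0,0,0],
    [-1,10.1,0,-0.4,0,0,0],
    [-1,10.1,0,0.3,0,0,0],
    [-1,10.1,0,0.6,0,0,0],
    [-1,10,0,1.3,0,0,0],
    [-1,10,0,1.7,0,0,0],
    [-1,9.9,0,2.3,0,0,0],
    [-1,9.7,0,2.6,0,0,0],
    [-1,9.6,0,3.3,0,0,0],
    [-1,9.4,0,3.6,0,0,0],
    [-1,9.3,0,4.2,0,0,0],
    [-1,9,0,4.5,0,0,0],
    [-1,8.8,0,5.1,0,0,0],
    [-1,8.5,0,5.4,0,0,0],
    [-1,0,0,0,0,0,0],
  ],
)

```text
time_s: 22.9
position: [0.4998, 0.212, 0.2075]
tool_rot: [0.001, -0.025, 1.0, 0.001]
ft_force: [-2.8, 4.8, 4.7]
gripper_width: 0.0329
```

servo_tool(
  motion=[
    [-1,8.2,0,5.9,0,0,0],
    [-1,8,0,6.3,0,0,0],
    [-1,7.6,0,6.8,0,0,0],
    [-1,7.3,0,7,0,0,0],
    [-1,6.8,0,7.5,0,0,0],
    [-1,6.6,0,7.7,0,0,0],
    [-1,6.1,0,8.1,0,0,0],
    [-1,5.7,0,8.3,0,0,0],
    [-1,5.2,0,8.6,0,0,0],
    [-1,4.9,0,8.9,0,0,0],
    [-1,4.3,0,9.2,0,0,0],
    [-1,4,0,9.3,0,0,0],
    [-1,3.4,0,9.6,0,0,0],
    [-1,3,0,9.6,0,0,0],
    [-1,0,0,0,0,0,0],
  ],
)

```text
time_s: 24.78
position: [0.4186, 0.2083, 0.0937]
tool_rot: [-0.0, -0.025, 1.0, 0.0]
ft_force: [-2.8, 7.0, -1.7]
gripper_width: 0.0328
```

Run:
```python
from h import *
delta([.4162,.2076,.0847],2.74)
```

```text
t 24.77 pos [0.4186 0.2083 0.0937] f [-2.8  7.  -1.7] w 0.0328 turn [ 0.01 -0.01  0.03] shift(target frame) mm [ 2.4 -0.6  9. ]
```

servo_tool(
  motion=[
    [-1,1.5,0,8,0,0,0],
    [-1,1.5,0,8,0,0,0],
    [-1,1,0,8,0,0,0],
    [-1,1,0,6,0,0,0],
    [-1,0.5,0,3,0,0,0],
    [-1,0,0,2,0,0,0],
    [-1,0,0,0,0,0,0],
  ],
)

```text
time_s: 25.65
position: [0.4125, 0.208, 0.0596]
tool_rot: [-0.001, -0.025, 1.0, 0.001]
ft_force: [-8.0, 5.6, 12.1]
gripper_width: 0.0328
```

servo_tool(
  motion=[
    [-1,0,0,1,0,0,0],
    [-1,0,0,1,0,0,0],
    [-1,0,0,0,0,0,0],
    [0.6,0,0,0,0,0,0],
    [0.6,0,0,0,0,0,0],
    [0.6,0,0,0,0,0,0],
    [0.6,0,0,-30,0,0,0],
    [0.6,0,0,-30,0,0,0],
    [-1,0,0,0,0,0,0],
    [-1,0,0,0,0,0,0],
    [-1,0,0,0,0,0,0],
    [-1,0,0,0,0,0,0],
    [-1,0,0,0,0,0,0],
    [-1,0,0,15,0,0,0],
    [-1,0,0,10,0,0,0],
    [-1,0,0,0,0,0,0],
  ],
)

```text
time_s: 27.65
position: [0.413, 0.2065, 0.0914]
tool_rot: [-0.001, -0.025, 1.0, -0.0]
ft_force: [-0.0, 0.0, -0.0]
gripper_width: -0.0003
```

servo_tool(
  motion=[
    [-1,0,0,3,0,0,0],
    [-1,0,0,3,0,0,0],
    [-1,0,0,2,0,0,0],
    [-1,0,0,1,0,0,0],
    [-1,0,0,0,0,0,0],
  ],
)

```text
time_s: 28.28
position: [0.4135, 0.2068, 0.0831]
tool_rot: [-0.0, -0.024, 1.0, -0.0]
ft_force: [-0.2, -0.1, 0.4]
gripper_width: 0.0001
```

servo_tool(
  motion=[
    [-1,0,0,1,0,0,0],
    [-1,0,0,1,0,0,0],
    [-1,0,0,1,0,0,0],
    [-1,0,0,0,0,0,0],
  ],
)

```text
time_s: 28.78
position: [0.4136, 0.2069, 0.0818]
tool_rot: [0.001, -0.024, 1.0, 0.0]
ft_force: [-7.2, -3.0, 31.6]
gripper_width: -0.0002
```

There is a hard stop at 81.8 mm, and the tongue top should be 82 mm when closed. I'll retreat and check.

servo_tool(
  motion=[
    [-1,0,0,-20,0,0,0],
    [-1,0,0,-40,0,0,0],
    [-1,0,0,-50,0,0,0],
    [-1,10,40,-20,0,0,0],
    [-1,10,40,0,0,0,0],
    [-1,10,40,0,0,0,0],
    [-1,10,40,0,0,0,0],
    [-1,10,40,0,0,0,0],
    [-1,10,40,0,0,0,0],
    [-1,0,40,0,0,0,0],
    [-1,0,0,0,0,0,0],
  ],
)

```text
time_s: 30.15
position: [0.3383, 0.4865, 0.2095]
tool_rot: [-0.0, -0.027, 1.0, 0.001]
ft_force: [0.9, -0.0, -0.2]
gripper_width: -0.0002
```

Run:
```python
from h import *
a=cap('scene','s5.png');b=cap('top','t5.png')
W=cloud(b);P=sel(W,140,250,215,318,.07,.2);rect(P,'lid')
A=np.c_[P[:,:2],np.ones(len(P))]
for _ in range(4):
    c=np.linalg.lstsq(A,P[:,2],rcond=None)[0];m=abs(A@c-P[:,2])<.004;P=P[m];A=A[m]
print('plane',c.round(4),'z',np.percentile(P[:,2],[5,50,95]).round(4))
rect(sel(W,182,214,318,345,.05,.2),'tongue')
W0=cloud(dict(np.load('pics/t0.png.npz')))
for n,w in(('before',W0),('after',W)): rect(sel(w,438,525,250,332,.009,.02),n+' round plate')
df=cv2.absdiff(b['img'],cv2.imread('pics/t0.png')).max(2);print('diff mug/shaker/jar',[int((df[y0:y1,x0:x1]>40).sum()) for x0,x1,y0,y1 in((285,335,175,230),(390,420,212,245),(445,485,165,215))])
cv2.imwrite('pics/m5.png',np.hstack([a['img'][60:460,150:540],b['img'][40:440,120:530]]))
print(pose()[2]['time_s'])
```

```text
lid 7875 c [525.3 211.9] sz [183.7 174.5] ang 2.6 z [0.0817 0.0883 0.0913]
plane [0.0007 0.0019 0.0876] z [0.0855 0.0884 0.0909]
tongue 398 c [411.7 206.4] sz [33.2 42.5] ang 89.73 z [0.0768 0.0813 0.0845]
before round plate 2427 c [ 471.6 -357.3] sz [148.6 149. ] ang 10.66 z [0.0095 0.0122 0.0157]
after round plate 2437 c [ 471.7 -357.7] sz [148.9 149.7] ang 13.43 z [0.0095 0.0123 0.016 ]
diff mug/shaker/jar [0, 4, 0]
30.25
```

View pics/m5.png

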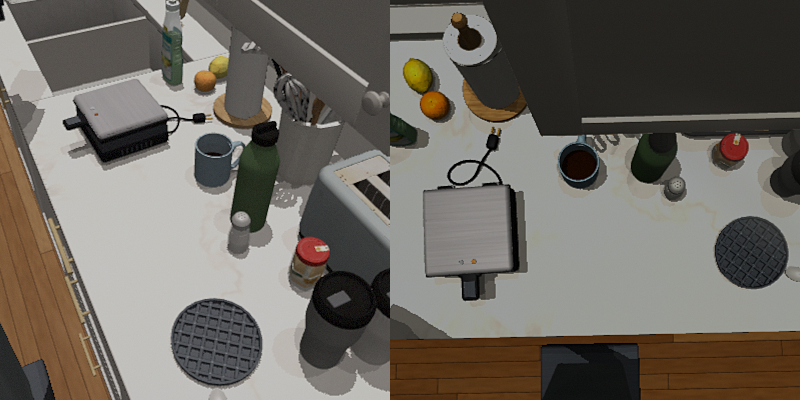

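The picture shows the lid flat and closed (right panel, ~(467,230)), the square plate gone from the worktop, and everything else in place.

```bash
python3 -c "
from station import r
print(r.sign_off())"
```

```text
the job is handed in; nothing more can be done
None
```

The square plate is seated in the recess and the lid is closed. I handed the job in at about 30 s, with the robot clear of everything.

I swung the lid open by its tongue and picked the plate up by its ridge. I then lined it up using the wrist camera, lowered it until it touched the recess floor, and swung the lid shut, pressing it down to a hard stop.

**Last checks:**
- **Plate, before closing:** it was level and fully home. The ridge was 63 mm above the worktop at both ends and the pockets about 49 mm (63 and 48 expected). The ridge ran front to back.
- **Lid:** it closed flat, with a fitted tilt below 0.2°. The tongue top was at 81–82 mm, where 82 mm is expected.
- **Other things:** the round plate moved less than 0.5 mm, within measurement noise. The mug, salt shaker and jar look unchanged.

**Disagreements:**
- The lid was already open about 8° at the start.
- The top camera read the lid surface at about 88 mm, against the 86 mm given. That is within its 2 mm calibration.
- The two camera estimates of the recess centre differed by about 1 mm; I took the middle, and the plate went in without side force.
- The final press on the tongue with the fingertips peaked at about 32 N.

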